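# Bed down two turned finials in deep containers

### The job

Put the two sanded finials away: lower the round ball finial into the deep round tub and the slim one into the deep square box, tenon up. Each container has a soft felt pad somewhere below its rim, at a different depth each time, so feel for it: let each finial down gently until its foot rests on the pad, then let go so that it stays standing upright. Do not let the finials drop even a few millimetres, do not press them down or knock them hard against the containers, and leave the other things on the bench where they are.

Things in the scene. Friction and masses are not known exactly. Their poses are not given: they have to be found in the camera images.
- ball_finial: bare wooden turned finial, standing: a ball 72 mm in diameter (widest at 34 mm up) on a flat foot 36 mm across, a small collar 38 mm across at 72 to 78 mm, and above it a straight round tenon 26 mm in diameter from 80 to 125 mm, which is the place to grip. 125 mm tall, about 0.17 kg (varies). Origin at the centre of the foot's underside, z up along the tenon.
- slim_finial: bare wooden turned finial, standing: a slim egg-shaped body 49 mm in diameter (widest at 34 mm up) on a flat foot 32 mm across, a small collar 36 mm across at 74 to 78 mm, and above it a straight round tenon 26 mm in diameter from 80 to 125 mm, which is the place to grip. 125 mm tall, about 0.13 kg (varies). Origin at the centre of the foot's underside, z up along the tenon.
- ball_finial_grip (a point): point on the ball finial's axis in its tenon, 105 mm above the foot
- slim_finial_grip (a point): point on the slim finial's axis in its tenon, 105 mm above the foot
- tub: deep round steel tub with upright walls, fixed to the bench: outside 132 mm across, 140 mm high, wall 4 mm (124 mm across inside). A springy grey felt pad fills it; the pad's top lies 14 to 54 mm above the bench (not measured, different each time). Origin at the centre of its underside.
- box: deep square plywood box, open on top, fixed to the bench: outside 130 by 130 mm, 140 mm high, wall 6 mm (118 by 118 mm inside). A springy grey felt pad fills it; the pad's top lies 14 to 54 mm above the bench (not measured, different each time). Origin at the centre of its underside, x and y square to its walls.
- tub_rim (a point): centre of the tub's mouth, at rim height (140 mm)
- box_rim (a point): centre of the box's mouth, at rim height (140 mm)
- glue_bottle: bystander: standing white glue bottle with a blue cap, 58 mm across, 145 mm tall; origin at the centre of its underside
- sanding_block: bystander: cork sanding block 60 x 122 x 40 mm, long along its y; origin at the centre of its underside
- folding_rule: bystander: folded yellow rule 36 x 200 x 16 mm, long along its y; origin at the centre of its underside

How it is judged:
By the outcome, as a careful person would: the job done as asked, in the order asked, and still so for the second after the job is handed in, with the robot touching nothing.
It also fails if it takes over 72 s, if anything falls off the work surface, if the arm or the gripper's body presses on something with over 40 N, if the wrist force passes 120 N, or if a joint passes its speed limit or range.

### The arm

A 6-joint arm with a two-finger parallel gripper is mounted at the origin on the work surface. World frame = base frame: x ahead of the robot, y to its left, z up, the work surface at z = 0. Lengths are in m, angles in degrees, forces in N, time in s.
With the tool pointing down it reaches from about 0.3 to 0.75 m from the base axis. Payload 8.5 kg.
Tool frame: the origin (TCP) lies midway between the tips of the shut fingers; the grasp point (between the pads) lies 19 mm behind it (env.grasp_offset is the distance from the TCP to the grasp point, in m); z points along the fingers, y is the line along which they close (so a half turn about z gives the same grasp; the last joint's range is limited). The gripper opens to 85 mm and grips with 20 to 120 N. Pads are 22 mm wide; open, the fingers measure 114 mm over their backs; the gripper's body (76 mm by 85 mm) begins 54 mm behind the grasp point. The pads swing forward as they close: fully open they stand 13 mm farther back than shut.
Start: joints at [-82.294, 21.807, 74.336, -0, 83.858, -12.336], TCP at [0.188, -0.517, 0.231] pointing down, gripper open.
Joint ranges: [-178.18, 178.18], [-50.72, 133.34], [12.68, 142.11], [-81.47, 261.47], [9.98, 163.14], [-165.26, 165.26]. Speed limits (degrees/s): [136.94, 136.94, 180, 180, 180, 180].

### API

Orientations are given as a 3x3 rotation matrix whose columns are the frame's x, y, z axes.
In Python, from rig import env gives the robot as it stands.
- The arm moves only by the tool servo_tool, never from a script. Its argument "deltas" is text: rows parted by semicolons, each of 7 numbers parted by spaces: the opening, from 0 (shut) to 1 (fully open), then the shift along the tool's x, y, z in mm, then the turn, a rotation vector about the tool's x, y, z in rad. A call has 1 to 8 rows; each row shifts and turns the commanded pose from where the row before left it, along the tool's axes as they then stand; what a row does not reach is not made up. A row lasts 1/12 s, in which the tool goes at most 41.7 mm and 7.16 degrees, less where a joint would pass 70% of its speed; a pose out of reach is approached as far as the arm can. A call is refused whole if a number of a shift passes 41.7 or a number of a turn 0.125, either way. A call with a gripper value outside its range is refused whole. The fingers move at their own pace and stop on an object; "newtons" is the grip in N (left out, the last holds). Time passes only in rows, so rows that do not move let the fingers close. It gives the time, the measured TCP pose, the force, the opening and the grip force at its end, in the units of the state.
- env.observe(): the state, without advancing time (a new reading comes with each control period).
- env.get_image(name): name is "scene" or "top" or "wrist"; returns a dict with "img" (420x560x3 uint8, red, green, blue), "depth" (420x560 float32, m along the optical axis (not along the pixel's ray), 0 where there is no reading), "camera_matrix" (3x3 intrinsics, pixels), "world_to_cam" (4x4, takes a point from world to camera coordinates). Camera axes: x right, y down, z forward; pixel columns grow to the right and rows downward; lengths in m; the calibration is good to about 2 mm. The wrist camera is an equidistant fisheye: a pixel r from the principal point sees the ray r / f radians off the axis. A picture is of the moment at which its call begins.
- env.close_job(): hands the job in; it is judged then, once.
Trained networks look in a picture, given as the dict that the camera call returned (one of the last four; its "shot" number tells which), for a name from the list of things; names that differ only in an ending like _2 or _b are one class to them, and where a whole thing is asked for, a point or a joint stands for the part that bears it (a point fixed in the world has none). Each returns a list of dicts, best first, with "conf" (0 to 1); they miss things now and then, are a little off and sometimes report something else, mostly with a low value. They report only what shows in the picture. A call takes as long as a camera call.
- env.spot_in(name, picture): "bbox" ([centre column, centre row, width, height] in pixels, round what is visible of it).
- env.spot_point(name, picture): "uv" ([column, row] in pixels: a listed point, or the origin of a listed thing).
The state is a dict: "time_s": time; "q": joint angles; "qvel": joint speeds; "joint_efforts": joint torques, N m; "position": TCP position; "tool_rot": TCP orientation; "ft_force": force on the tool from outside, world axes, zero at the start; "wrist_torque": the same for the moment, N m; "grip_width": finger opening in m; "gripper_force": force on a finger pad.
Only numpy, scipy, OpenCV 4.12 (cv2) and the standard library are available. Lean on these libraries where they do the work, as an engineer would, in place of code of your own. Each camera call takes 0.05 s, during which the arm holds its last target. There are 200 camera calls.

## Working session

There is one attempt and no reset: what is moved stays moved. The work goes in short steps, Python scripts to look and compute and a tool call to move; the robot and the scene stay as the last step left them, time stands still between calls to the robot, and variables do not carry over. Pictures are saved under pics/ and viewed, at most 10 in all, crops included, and the job is handed in when it is done.

Besides the shell and the picture viewer there is one more tool, called after "Emit:" by a JSON object that holds its "api" and its "payload". servo_tool: Moves the arm, as the interface text tells. Its arguments: {"type":"object","properties":{"deltas":{"type":"string"},"newtons":{"type":"number"}},"required":["deltas"]}

```bash
mkdir -p pics; cat > h.py <<'E'
import numpy as np, cv2
from rig import env
def ray(p,uv):
    K=p["camera_matrix"];T=p["world_to_cam"]
    d=np.linalg.inv(K)@[uv[0],uv[1],1.]
    R=T[:3,:3];return -R.T@T[:3,3],R.T@d
def at_z(p,uv,z):
    o,d=ray(p,uv);return o+d*(z-o[2])/d[2]
def cloud(p):
    z=p["depth"];v,u=np.nonzero(z>0);K=p["camera_matrix"];T=p["world_to_cam"]
    d=np.linalg.inv(K)@np.stack([u,v,np.ones(len(u))])*z[v,u]
    return (T[:3,:3].T@(d-T[:3,3:4])).T,u,v
def save(p,n): cv2.imwrite("pics/"+n,cv2.cvtColor(p["img"],cv2.COLOR_RGB2BGR))
E
python3 - <<'E'
from h import *
np.set_printoptions(precision=4,suppress=True)
s=env.observe();print(s["time_s"],s["position"],s["tool_rot"],s["ft_force"],s["grip_width"],env.grasp_offset)
H=dict(ball_finial_grip=.105,slim_finial_grip=.105,tub_rim=.14,box_rim=.14,glue_bottle=0,sanding_block=0,folding_rule=0)
for c in("top","scene"):
    p=env.get_image(c);save(p,c+"1.png");print(c,"cam",ray(p,(280,210))[0])
    for n,z in H.items():
        for r in env.spot_point(n,p)[:2]: print(n,r["conf"],np.array(r["uv"]),at_z(p,r["uv"],z))
    P,u,v=cloud(p);np.savez(c+".npz",P=P,u=u,v=v)
E
```

```text
0.0 [ 0.1884 -0.5164  0.2307] [[ 0.9394  0.3427 -0.0002]
 [ 0.3427 -0.9394  0.0015]
 [ 0.0003 -0.0015 -1.    ]] [-0.4527 -0.134   0.139 ] 0.08535752476941594 0.0187
top cam [ 0.3735 -0.017   1.0592]
ball_finial_grip 0.96 [414.2 241.7] [ 0.5106 -0.3332  0.105 ]
ball_finial_grip 0.5 [397.4 247.9] [ 0.4965 -0.2937  0.105 ]
slim_finial_grip 0.87 [337.5 213.6] [ 0.5773 -0.1597  0.105 ]
tub_rim 0.65 [142.8 211.9] [0.5757 0.2816 0.14  ]
box_rim 0.77 [244.2 196.2] [0.611  0.0551 0.14  ]
glue_bottle 0.56 [326.6 159.6] [ 0.7467 -0.1518  0.    ]
sanding_block 0.83 [190.7 296.3] [0.3927 0.1949 0.    ]
sanding_block 0.73 [245.4 193.3] [0.655 0.063 0.   ]
folding_rule 0.87 [235.6 160.1] [0.7463 0.0901 0.    ]
scene cam [ 0.9881 -0.605   0.9171]
ball_finial_grip 0.81 [148.4 302. ] [ 0.5107 -0.3344  0.105 ]
slim_finial_grip 0.63 [225.7 258.1] [ 0.5673 -0.1674  0.105 ]
slim_finial_grip 0.38 [339.1 173.6] [0.6337 0.1857 0.105 ]
tub_rim 0.81 [342.7 131.4] [0.5805 0.2899 0.14  ]
box_rim 0.82 [304.6 190.5] [0.6131 0.0604 0.14  ]
glue_bottle 0.25 [339.4 131.1] [0.4984 0.4468 0.    ]
sanding_block 0.86 [257.4 166.8] [0.3904 0.183  0.    ]
sanding_block 0.19 [337.9 173. ] [0.5841 0.2881 0.    ]
folding_rule 0.67 [357.2 244.6] [0.7445 0.0998 0.    ]
folding_rule 0.56 [149.7 301.1] [ 0.4497 -0.2962  0.    ]
```

View pics/top1.png

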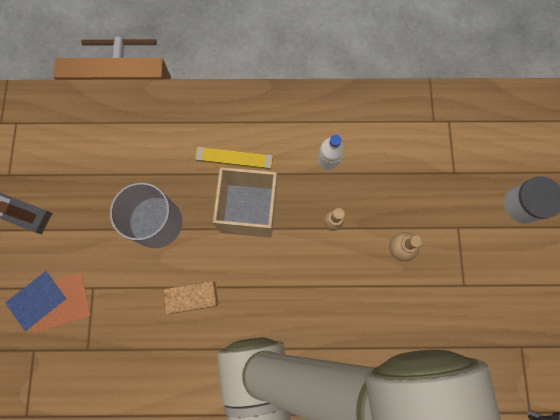

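View pics/scene1.png

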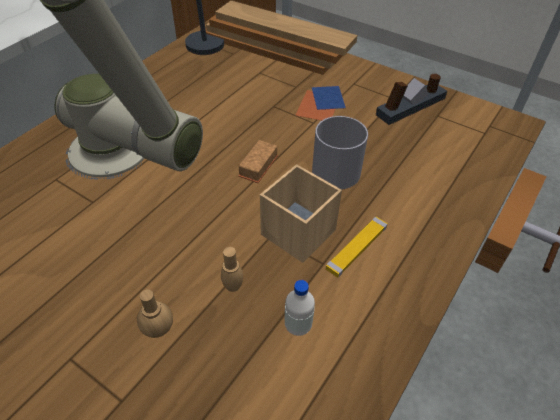

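```bash
python3 - <<'E'
from h import *
np.set_printoptions(precision=4,suppress=True)
for c in("top","scene"):
    P=np.load(c+".npz")["P"]
    for n,xy,z0,z1,R in(("ball",(.511,-.333),.118,.135,.03),("slim",(.572,-.163),.118,.135,.03),("tub",(.578,.286),.134,.146,.09),("box",(.612,.057),.134,.146,.11),("bottle",(.745,-.15),.1,.16,.06),("tubin",(.578,.286),.0,.12,.05),("boxin",(.612,.057),.0,.12,.05)):
        m=(np.hypot(*(P[:,:2]-xy).T)<R)&(P[:,2]>z0)&(P[:,2]<z1);Q=P[m]
        if len(Q)<3: print(c,n,len(Q));continue
        r=cv2.minAreaRect(Q[:,:2].astype(np.float32)*1000)
        A=np.c_[2*Q[:,:2],np.ones(len(Q))];s=np.linalg.lstsq(A,(Q[:,:2]**2).sum(1),rcond=None)[0]
        print(c,n,len(Q),"minrect",np.round(r[0],1),np.round(r[1],1),round(r[2],1),"circ",s[:2],"zmed",np.percentile(Q[:,2],[5,50,95]),"mean",Q.mean(0))
E
```

```text
top ball 113 minrect [ 509.4 -330.8] [24.1 26.1] 59.5 circ [ 0.5087 -0.33  ] zmed [0.1215 0.1255 0.1282] mean [ 0.5086 -0.3298  0.1252]
top slim 111 minrect [ 573.8 -159. ] [24.8 24.8] 85.2 circ [ 0.5734 -0.1591] zmed [0.1192 0.1253 0.128 ] mean [ 0.5731 -0.1589  0.125 ]
top tub 430 minrect [577.9 288.7] [130.9 130.2] 68.1 circ [0.578  0.2887] zmed [0.135  0.1402 0.1435] mean [0.578  0.2914 0.1398]
top box 671 minrect [609.3  53.3] [130.3 130.9] 84.3 circ [0.6085 0.0531] zmed [0.1362 0.1406 0.1433] mean [0.6093 0.0548 0.1404]
top bottle 292 minrect [ 742.5 -154.5] [44.4 43.9] 62.7 circ [ 0.7419 -0.1549] zmed [0.1012 0.115  0.1477] mean [ 0.7385 -0.1538  0.123 ]
top tubin 800 minrect [587.  298.1] [69.  96.2] 47.6 circ [0.5847 0.2979] zmed [0.0184 0.022  0.025 ] mean [0.585  0.2984 0.0219]
top boxin 1110 minrect [616.6  56.9] [90.4 96.6] 0.1 circ [0.6141 0.0567] zmed [0.0178 0.021  0.0241] mean [0.6143 0.0567 0.0209]
scene ball 144 minrect [ 508.3 -333. ] [25.2 25.4] 33.5 circ [ 0.5084 -0.3326] zmed [0.1199 0.1238 0.1267] mean [ 0.509  -0.333   0.1237]
scene slim 125 minrect [ 572.1 -161.3] [24.5 26. ] 69.7 circ [ 0.5729 -0.1616] zmed [0.119  0.1239 0.1261] mean [ 0.5735 -0.1622  0.1235]
scene tub 315 minrect [577.8 287.1] [132.1 132.4] 58.2 circ [0.5779 0.2868] zmed [0.1347 0.1379 0.1412] mean [0.5793 0.2848 0.1378]
scene box 692 minrect [607.8  51.8] [133.6 132.7] 84.0 circ [0.6088 0.0506] zmed [0.1348 0.1388 0.1415] mean [0.6103 0.049  0.1385]
scene bottle 451 minrect [ 744.6 -160.6] [43.  36.2] 29.2 circ [ 0.744  -0.1596] zmed [0.1012 0.1169 0.1456] mean [ 0.746  -0.163   0.1229]
scene tubin 0
scene boxin 94 minrect [592.4  93.4] [25.8 35.7] 86.8 circ [0.5951 0.0922] zmed [0.0165 0.0192 0.0217] mean [0.5961 0.0921 0.0192]
```

The top view shows the ball finial at (405,245), the slim finial at (335,218), the box at (245,200) and the tub at (143,213). The bottle, rule and cork block are clear of my path. The scene view agrees. The fits agree across both cameras to about 2 mm: ball (.509,-.331), slim (.573,-.160), tub (.578,.288), box (.609,.052). Depth puts the pads at about 20 mm, which I'll check by feel.

Emit:
{"api": "servo_tool", "payload": {"deltas": "0.6 0 0 0 0 0 0.117;0.6 0 0 0 0 0 0.117;0.6 0 0 0 0 0 0.116;0.6 32 -18 0 0 0 0;0.6 32 -18 0 0 0 0;0.6 32 -18 0 0 0 0;0.6 32 -18 0 0 0 0;0.6 32 -18 0 0 0 0", "newtons": 30}}

```text
time_s: 1.47
position: [0.3498, -0.4257, 0.2314]
tool_rot: [[1.0, -0.001, 0.0], [-0.001, -1.0, -0.0], [0.0, 0.0, -1.0]]
ft_force: [0.1, -0.8, 0.1]
grip_width: 0.0511
gripper_force: 0.0
```

Emit:
{"api": "servo_tool", "payload": {"deltas": "0.6 32 -18 0 0 0 0;0.6 32 -18 0 0 0 0;0.6 32 -18 0 0 0 0;0.6 32 -18 0 0 0 0;0.6 25 -20 0 0 0 0;0.6 0 0 0 0 0 0;0.6 0 0 0 0 0 0;0.6 0 0 0 0 0 0"}}

```text
time_s: 2.13
position: [0.5012, -0.335, 0.2312]
tool_rot: [[1.0, -0.0, -0.0], [-0.0, -1.0, -0.0], [-0.0, 0.0, -1.0]]
ft_force: [-0.5, -0.8, 0.1]
grip_width: 0.0513
gripper_force: 0.0
```

Emit:
{"api": "servo_tool", "payload": {"deltas": "0.6 8 -3.5 0 0 0 0;0.6 0 0 30 0 0 0;0.6 0 0 30 0 0 0;0.6 0 0 30 0 0 0;0.6 0 0 0 0 0 0;0.6 0 0 0 0 0 0"}}

```text
time_s: 2.63
position: [0.509, -0.3316, 0.1411]
tool_rot: [[1.0, -0.001, -0.002], [-0.001, -1.0, 0.002], [-0.002, -0.002, -1.0]]
ft_force: [1.0, -0.1, 0.9]
grip_width: 0.0514
gripper_force: 0.0
```

```bash
python3 - <<'E'
from h import *
p=env.get_image("scene");save(p,"s2.png")
E
python3 - <<'E'
import cv2
i=cv2.imread("pics/s2.png")[220:380,60:260];cv2.imwrite("pics/s2c.png",cv2.resize(i,None,fx=3,fy=3))
E
```

```text
(no output)
```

View pics/s2c.png

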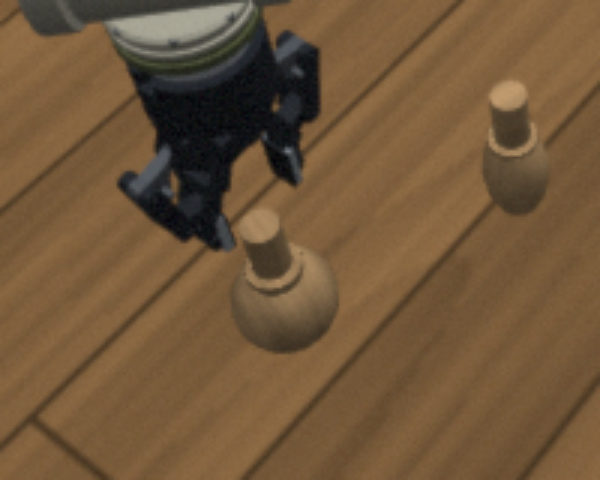

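The crop shows the fingertips at (222,245) and (293,180). Their midpoint is right over the tenon top at (262,215), so it's aligned.

Emit:
{"api": "servo_tool", "payload": {"deltas": "0.6 0 0 20 0 0 0;0.6 0 0 20 0 0 0;0.6 0 0 14 0 0 0;0.6 0 0 0 0 0 0;0.6 0 0 0 0 0 0"}}

```text
time_s: 3.1
position: [0.5101, -0.332, 0.0891]
tool_rot: [[1.0, -0.001, 0.002], [-0.001, -1.0, -0.002], [0.002, 0.002, -1.0]]
ft_force: [-0.1, -0.3, 0.2]
grip_width: 0.0512
gripper_force: 0.0
```

Emit:
{"api": "servo_tool", "payload": {"deltas": "0.2 0 0 0 0 0 0;0.2 0 0 0 0 0 0;0.2 0 0 0 0 0 0;0.1 0 0 0 0 0 0;0.1 0 0 0 0 0 0;0.1 0 0 0 0 0 0", "newtons": 35}}

```text
time_s: 3.6
position: [0.5102, -0.3319, 0.0893]
tool_rot: [[1.0, -0.0, 0.002], [-0.0, -1.0, -0.002], [0.002, 0.002, -1.0]]
ft_force: [-0.7, 0.6, 7.3]
grip_width: 0.0244
gripper_force: 34.1
```

Emit:
{"api": "servo_tool", "payload": {"deltas": "0.1 0 0 -3 0 0 0;0.1 0 0 -12 0 0 0;0.1 0 0 -30 0 0 0;0.1 0 0 -40 0 0 0;0.1 0 0 -40 0 0 0;0.1 0 0 -40 0 0 0;0.1 0 0 -25 0 0 0;0.1 0 0 0 0 0 0"}}

```text
time_s: 4.27
position: [0.5105, -0.332, 0.284]
tool_rot: [[1.0, -0.0, 0.008], [-0.0, -1.0, -0.008], [0.008, 0.008, -1.0]]
ft_force: [0.0, 0.3, -1.8]
grip_width: 0.0244
gripper_force: 35.0
```

Emit:
{"api": "servo_tool", "payload": {"deltas": "0.1 2 -10 0 0 0 0;0.1 4 -25 0 0 0 0;0.1 4 -38 0 0 0 0;0.1 4 -38 0 0 0 0;0.1 4 -38 0 0 0 0;0.1 4 -38 0 0 0 0;0.1 4 -38 0 0 0 0;0.1 4 -38 0 0 0 0"}}

```text
time_s: 4.93
position: [0.5385, -0.0655, 0.2754]
tool_rot: [[1.0, -0.0, -0.004], [-0.0, -1.0, 0.002], [-0.004, -0.002, -1.0]]
ft_force: [0.5, 0.9, -2.5]
grip_width: 0.0242
gripper_force: 34.8
```

Emit:
{"api": "servo_tool", "payload": {"deltas": "0.1 4 -38 0 0 0 0;0.1 4 -38 0 0 0 0;0.1 4 -38 0 0 0 0;0.1 4 -38 0 0 0 0;0.1 4 -38 0 0 0 0;0.1 4 -38 0 0 0 0;0.1 4 -38 0 0 0 0;0.1 4 -38 0 0 0 0"}}

```text
time_s: 5.6
position: [0.5703, 0.2382, 0.2752]
tool_rot: [[1.0, 0.0, -0.004], [0.0, -1.0, -0.001], [-0.004, 0.001, -1.0]]
ft_force: [0.5, -0.4, 0.1]
grip_width: 0.0244
gripper_force: 34.8
```

Emit:
{"api": "servo_tool", "payload": {"deltas": "0.1 4 -25 0 0 0 0;0.1 2 -10 0 0 0 0;0.1 0 0 0 0 0 0;0.1 0 0 0 0 0 0"}}

```text
time_s: 5.93
position: [0.5771, 0.2705, 0.2758]
tool_rot: [[1.0, 0.0, -0.003], [0.0, -1.0, -0.001], [-0.003, 0.001, -1.0]]
ft_force: [-0.1, -0.8, -2.3]
grip_width: 0.0245
gripper_force: 34.9
```

Emit:
{"api": "servo_tool", "payload": {"deltas": "0.1 1 -9 0 0 0 0;0.1 0 -8.5 0 0 0 0;0.1 0 0 25 0 0 0;0.1 0 0 0 0 0 0;0.1 0 0 0 0 0 0"}}

```text
time_s: 6.35
position: [0.5782, 0.2879, 0.2515]
tool_rot: [[1.0, -0.001, -0.003], [-0.001, -1.0, -0.001], [-0.003, 0.001, -1.0]]
ft_force: [0.6, -0.0, -1.7]
grip_width: 0.0247
gripper_force: 34.9
```

```bash
python3 - <<'E'
from h import *
p=env.get_image("scene");cv2.imwrite("pics/s3.png",cv2.cvtColor(cv2.resize(p["img"][20:220,220:460],None,fx=3,fy=3),cv2.COLOR_RGB2BGR))
p=env.get_image("top");P,_,_=cloud(p)
E
```

```text
(no output)
```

View pics/s3.png

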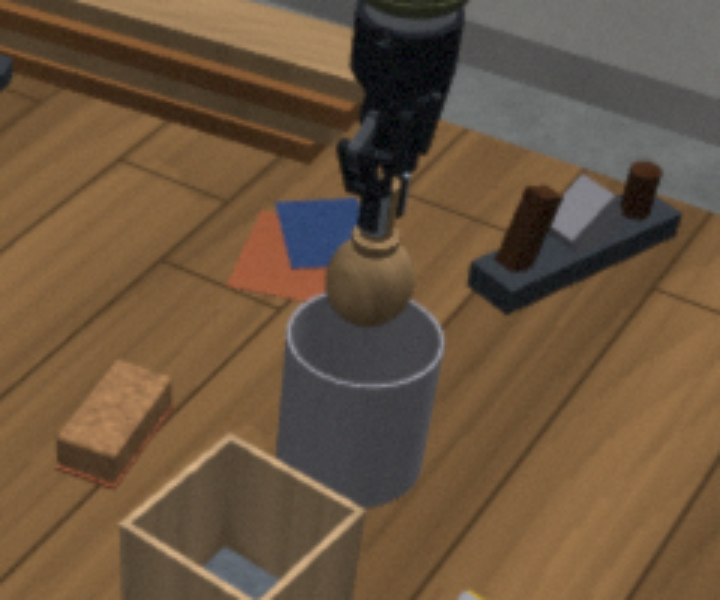

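The finial hangs upright at (370,280) in the crop, centred over the tub mouth. Lowering it to about 20 mm above the expected pad.

Emit:
{"api": "servo_tool", "payload": {"deltas": "0.1 0 0 20 0 0 0;0.1 0 0 25 0 0 0;0.1 0 0 25 0 0 0;0.1 0 0 25 0 0 0;0.1 0 0 15 0 0 0;0.1 0 0 10 0 0 0;0.1 0 0 0 0 0 0;0.1 0 0 0 0 0 0"}}

```text
time_s: 7.12
position: [0.5792, 0.2883, 0.1334]
tool_rot: [[1.0, -0.0, 0.001], [-0.0, -1.0, 0.0], [0.001, -0.0, -1.0]]
ft_force: [0.5, 0.0, -1.9]
grip_width: 0.0248
gripper_force: 35.0
```

Emit:
{"api": "servo_tool", "payload": {"deltas": "0.1 0 0 1.5 0 0 0;0.1 0 0 1.5 0 0 0;0.1 0 0 1.5 0 0 0;0.1 0 0 1.5 0 0 0;0.1 0 0 0 0 0 0;0.1 0 0 0 0 0 0"}}

```text
time_s: 7.62
position: [0.5786, 0.2883, 0.1264]
tool_rot: [[1.0, -0.0, 0.0], [-0.0, -1.0, 0.0], [0.0, -0.0, -1.0]]
ft_force: [0.1, 0.3, -2.4]
grip_width: 0.0245
gripper_force: 35.0
```

Emit:
{"api": "servo_tool", "payload": {"deltas": "0.1 0 0 1.5 0 0 0;0.1 0 0 1.5 0 0 0;0.1 0 0 1.5 0 0 0;0.1 0 0 1.5 0 0 0;0.1 0 0 1 0 0 0;0.1 0 0 0 0 0 0;0.1 0 0 0 0 0 0"}}

```text
time_s: 8.2
position: [0.5787, 0.2882, 0.1193]
tool_rot: [[1.0, -0.0, -0.0], [-0.0, -1.0, -0.0], [-0.0, 0.0, -1.0]]
ft_force: [-0.1, -0.1, -1.2]
grip_width: 0.0244
gripper_force: 35.0
```

Emit:
{"api": "servo_tool", "payload": {"deltas": "0.1 0 0 1 0 0 0;0.1 0 0 1 0 0 0;0.1 0 0 0 0 0 0;0.1 0 0 0 0 0 0"}}

```text
time_s: 8.53
position: [0.5786, 0.2882, 0.1173]
tool_rot: [[1.0, -0.0, -0.0], [-0.0, -1.0, -0.0], [-0.0, 0.0, -1.0]]
ft_force: [1.2, -1.3, -2.4]
grip_width: 0.0245
gripper_force: 35.0
```

```bash
cat > f.py <<'E'
from h import *
F=[]
for _ in range(8): env.get_image("wrist");s=env.observe();F.append(s["ft_force"])
F=np.array(F);print(s["time_s"],np.round(s["position"],4),"F",F.mean(0).round(2),"sd",F.std(0).round(2))
E
python3 f.py
```

```text
8.9333 [0.5787 0.2882 0.1174] F [ 0.    0.   -1.84] sd [0.35 0.24 0.53]
```

Emit:
{"api": "servo_tool", "payload": {"deltas": "0.1 0 0 1 0 0 0;0.1 0 0 1 0 0 0;0.1 0 0 1 0 0 0;0.1 0 0 0 0 0 0;0.1 0 0 0 0 0 0"}}

```text
time_s: 9.35
position: [0.5786, 0.2882, 0.1142]
tool_rot: [[1.0, -0.0, -0.0], [-0.0, -1.0, -0.0], [-0.0, 0.0, -1.0]]
ft_force: [-0.8, 0.6, -2.3]
grip_width: 0.0243
gripper_force: 35.0
```

```bash
python3 f.py
```

```text
9.75 [0.5787 0.2882 0.1144] F [ 0.04 -0.31 -2.5 ] sd [0.34 0.57 0.41]
```

Emit:
{"api": "servo_tool", "payload": {"deltas": "0.1 0 0 1 0 0 0;0.1 0 0 0.5 0 0 0;0.1 0 0 0 0 0 0;0.1 0 0 0 0 0 0"}}

```text
time_s: 10.08
position: [0.5786, 0.2882, 0.1127]
tool_rot: [[1.0, -0.0, -0.0], [-0.0, -1.0, -0.0], [-0.0, 0.0, -1.0]]
ft_force: [-0.2, -1.1, -1.8]
grip_width: 0.0248
gripper_force: 35.0
```

```bash
python3 f.py
```

```text
10.4833 [0.5786 0.2883 0.1128] F [ 0.05 -0.17 -1.73] sd [0.36 0.45 0.67]
```

Emit:
{"api": "servo_tool", "payload": {"deltas": "0.1 0 0 1 0 0 0;0.1 0 0 0 0 0 0;0.1 0 0 0 0 0 0"}}

```text
time_s: 10.73
position: [0.5786, 0.2882, 0.1118]
tool_rot: [[1.0, -0.0, -0.0], [-0.0, -1.0, -0.0], [-0.0, 0.0, -1.0]]
ft_force: [-0.8, 0.1, -1.4]
grip_width: 0.025
gripper_force: 35.0
```

```bash
python3 f.py
```

```text
11.1333 [0.5786 0.2882 0.1118] F [ 0.36 -0.02 -1.93] sd [0.43 0.34 0.54]
```

Emit:
{"api": "servo_tool", "payload": {"deltas": "0.1 0 0 1 0 0 0;0.1 0 0 0 0 0 0;0.1 0 0 0 0 0 0"}}

```text
time_s: 11.38
position: [0.5786, 0.2882, 0.1107]
tool_rot: [[1.0, -0.0, -0.0], [-0.0, -1.0, -0.0], [-0.0, 0.0, -1.0]]
ft_force: [-0.6, -0.3, -2.5]
grip_width: 0.0249
gripper_force: 35.0
```

```bash
python3 f.py
```

```text
11.7833 [0.5786 0.2882 0.1108] F [ 0.02  0.15 -1.97] sd [0.23 0.35 0.19]
```

Emit:
{"api": "servo_tool", "payload": {"deltas": "0.1 0 0 0.7 0 0 0;0.1 0 0 0 0 0 0;0.1 0 0 0 0 0 0"}}

```text
time_s: 12.03
position: [0.5787, 0.2882, 0.1101]
tool_rot: [[1.0, -0.0, 0.0], [-0.0, -1.0, 0.0], [0.0, -0.0, -1.0]]
ft_force: [0.2, 0.2, -2.3]
grip_width: 0.0247
gripper_force: 35.0
```

```bash
python3 f.py
```

```text
12.4333 [0.5787 0.2883 0.1101] F [ 0.06  0.39 -1.98] sd [0.41 0.55 0.29]
```

Emit:
{"api": "servo_tool", "payload": {"deltas": "0.1 0 0 1 0 0 0;0.1 0 0 0 0 0 0;0.1 0 0 0 0 0 0"}}

```text
time_s: 12.68
position: [0.5787, 0.2883, 0.1094]
tool_rot: [[1.0, -0.0, 0.0], [-0.0, -1.0, 0.0], [0.0, -0.0, -1.0]]
ft_force: [-0.3, -0.3, -0.0]
grip_width: 0.0243
gripper_force: 35.2
```

```bash
python3 f.py
```

```text
13.0833 [0.5787 0.2883 0.1092] F [-0.16 -0.1   0.26] sd [0.51 0.54 0.38]
```

Emit:
{"api": "servo_tool", "payload": {"deltas": "0.1 0 0 1 0 0 0;0.1 0 0 0 0 0 0;0.1 0 0 0 0 0 0"}}

```text
time_s: 13.33
position: [0.5787, 0.2883, 0.1084]
tool_rot: [[1.0, -0.0, 0.0], [-0.0, -1.0, 0.0], [0.0, -0.0, -1.0]]
ft_force: [-0.7, -0.2, 3.3]
grip_width: 0.0246
gripper_force: 35.4
```

```bash
python3 f.py
```

```text
13.7333 [0.5787 0.2883 0.1082] F [-0.51  0.1   2.85] sd [0.35 0.27 0.38]
```

Contact with the pad, at about 2.6 N/mm. I'll back off until it carries just the weight, then release.

Emit:
{"api": "servo_tool", "payload": {"deltas": "0.1 0 0 -0.9 0 0 0;0.1 0 0 0 0 0 0;0.1 0 0 0 0 0 0"}}

```text
time_s: 13.98
position: [0.5786, 0.2882, 0.1089]
tool_rot: [[1.0, -0.0, -0.0], [-0.0, -1.0, -0.0], [-0.0, 0.0, -1.0]]
ft_force: [0.5, -0.1, 1.5]
grip_width: 0.0245
gripper_force: 35.3
```

```bash
python3 f.py
```

```text
14.3833 [0.5786 0.2882 0.109 ] F [-0.04  0.46  1.06] sd [0.51 0.44 0.55]
```

Emit:
{"api": "servo_tool", "payload": {"deltas": "0.3 0 0 0 0 0 0;0.32 0 0 0 0 0 0;0.34 0 0 0 0 0 0;0.37 0 0 0 0 0 0;0.4 0 0 0 0 0 0;0.45 0 0 0 0 0 0;0.5 0 0 0 0 0 0;0.5 0 0 0 0 0 0", "newtons": 20}}

```text
time_s: 15.05
position: [0.5786, 0.2882, 0.109]
tool_rot: [[1.0, -0.0, -0.0], [-0.0, -1.0, -0.0], [-0.0, 0.0, -1.0]]
ft_force: [-0.8, -0.6, -0.1]
grip_width: 0.0428
gripper_force: 0.0
```

```bash
python3 f.py; python3 - <<'E'
from h import *
p=env.get_image("scene");cv2.imwrite("pics/s4.png",cv2.cvtColor(cv2.resize(p["img"][60:220,250:450],None,fx=4,fy=3.7),cv2.COLOR_RGB2BGR)[:600,:800])
E
```

```text
15.45 [0.5786 0.2882 0.109 ] F [0.13 0.27 0.16] sd [0.42 0.5  0.46]
```

View pics/s4.png

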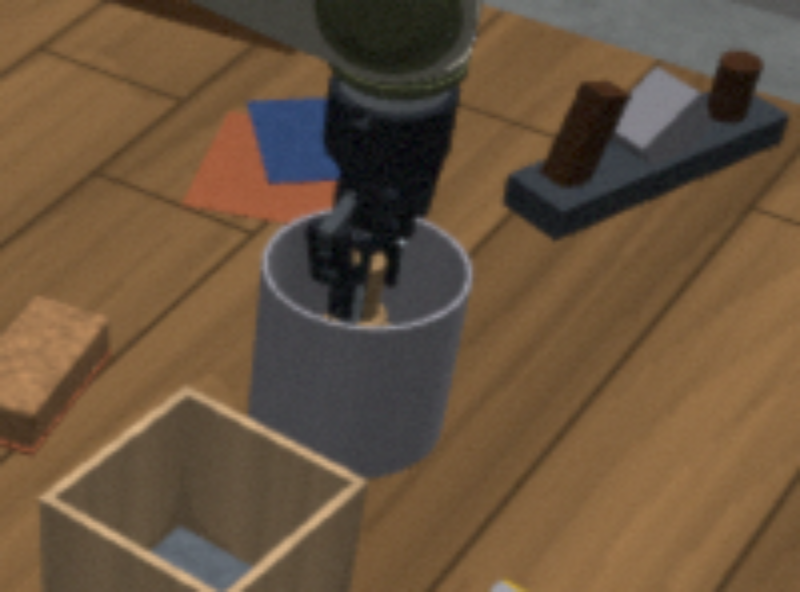

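The tenon at (372,285) stands free and upright between the open fingers. I'll retreat straight up and go to the slim finial.

Emit:
{"api": "servo_tool", "payload": {"deltas": "0.5 0 0 -5 0 0 0;0.5 0 0 -15 0 0 0;0.5 0 0 -30 0 0 0;0.5 0 0 -35 0 0 0;0.5 0 0 -35 0 0 0;0.5 0 0 -35 0 0 0;0.5 0 0 -16 0 0 0;0.5 0 0 0 0 0 0"}}

```text
time_s: 16.17
position: [0.5795, 0.2886, 0.2854]
tool_rot: [[1.0, -0.0, 0.009], [-0.0, -1.0, 0.002], [0.009, -0.002, -1.0]]
ft_force: [-0.4, 0.0, 0.3]
grip_width: 0.0426
gripper_force: 0.0
```

Emit:
{"api": "servo_tool", "payload": {"deltas": "0.6 0 20 0 0 0 0;0.6 0 35 0 0 0 0;0.6 0 38 0 0 0 0;0.6 0 38 0 0 0 0;0.6 0 38 0 0 0 0;0.6 0 38 0 0 0 0;0.6 0 38 0 0 0 0;0.6 0 38 0 0 0 0"}}

```text
time_s: 16.83
position: [0.5779, 0.0036, 0.2794]
tool_rot: [[1.0, -0.0, -0.001], [-0.0, -1.0, 0.0], [-0.001, -0.0, -1.0]]
ft_force: [0.8, 1.0, 0.2]
grip_width: 0.0514
gripper_force: 0.0
```

Emit:
{"api": "servo_tool", "payload": {"deltas": "0.6 0 38 0 0 0 0;0.6 0 38 0 0 0 0;0.6 0 38 0 0 0 0;0.6 0 30 0 0 0 0;0.6 0 15 0 0 0 0;0.6 0 0 0 0 0 0;0.6 0 0 0 0 0 0"}}

```text
time_s: 17.42
position: [0.5784, -0.1535, 0.2794]
tool_rot: [[1.0, -0.001, -0.001], [-0.001, -1.0, 0.001], [-0.001, -0.001, -1.0]]
ft_force: [0.3, -0.1, -0.5]
grip_width: 0.0512
gripper_force: 0.0
```

```bash
python3 - <<'E'
from h import *
print(env.observe()["position"])
p=env.get_image("top");P,u,v=cloud(p)
for n,xy,z0,z1,R in(("balltop",(.578,.288),.13,.16,.035),("slim",(.573,-.16),.118,.135,.03),("ballbody",(.578,.288),.03,.11,.055)):
    Q=P[(np.hypot(*(P[:,:2]-xy).T)<R)&(P[:,2]>z0)&(P[:,2]<z1)]
    if len(Q)>3:print(n,len(Q),[np.round(a,1) for a in cv2.minAreaRect(Q[:,:2].astype(np.float32)*1000)],np.median(Q[:,2]))
E
```

```text
[ 0.57839226 -0.15353347  0.27944952]
balltop 132 [array([576.9, 288.5]), array([25.7, 24.7]), np.float64(33.6)] 0.14564663316276444
ballbody 553 [array([575.2, 286.8]), array([65.1, 70. ]), np.float64(54.3)] 0.07941423663209991
```

Ball finial upright: top at 0.1456 m and tenon centred over the foot. Now the slim one.

Emit:
{"api": "servo_tool", "payload": {"deltas": "0.6 -5.4 6.7 0 0 0 0;0.6 0 0 35 0 0 0;0.6 0 0 35 0 0 0;0.6 0 0 35 0 0 0;0.6 0 0 30 0 0 0;0.6 0 0 0 0 0 0;0.6 0 0 0 0 0 0"}}

```text
time_s: 18.05
position: [0.5729, -0.1596, 0.1451]
tool_rot: [[1.0, 0.001, -0.002], [0.001, -1.0, 0.001], [-0.002, -0.001, -1.0]]
ft_force: [-0.2, -0.3, -0.4]
grip_width: 0.0512
gripper_force: 0.0
```

```bash
python3 - <<'E'
from h import *
p=env.get_image("scene");cv2.imwrite("pics/s5.png",cv2.cvtColor(cv2.resize(p["img"][170:320,150:310],None,fx=4,fy=4),cv2.COLOR_RGB2BGR))
E
```

```text
(no output)
```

View pics/s5.png

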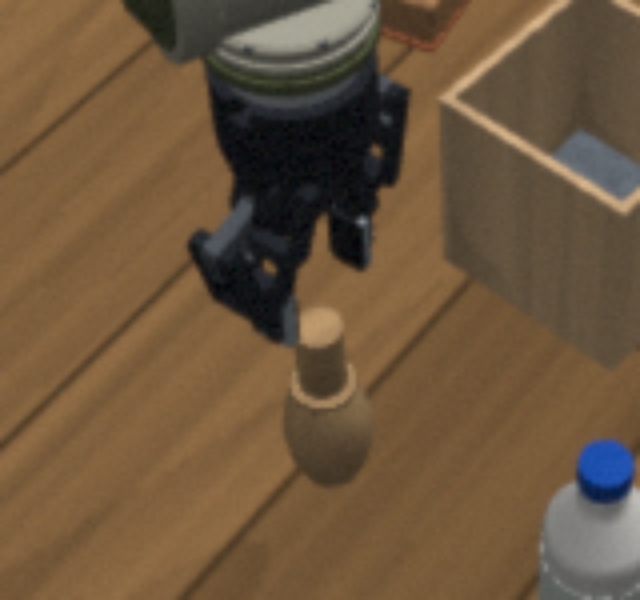

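The fingertips at (287,338) and (357,265) have their midpoint directly above the tenon top at (321,325). It's aligned.

Emit:
{"api": "servo_tool", "payload": {"deltas": "0.6 0 0 20 0 0 0;0.6 0 0 20 0 0 0;0.6 0 0 16 0 0 0;0.6 0 0 0 0 0 0;0.6 0 0 0 0 0 0"}}

```text
time_s: 18.52
position: [0.574, -0.1607, 0.091]
tool_rot: [[1.0, 0.0, 0.002], [0.0, -1.0, -0.001], [0.002, 0.001, -1.0]]
ft_force: [-0.1, 0.5, 0.2]
grip_width: 0.0512
gripper_force: 0.0
```

Emit:
{"api": "servo_tool", "payload": {"deltas": "0.2 0 0 0 0 0 0;0.2 0 0 0 0 0 0;0.2 0 0 0 0 0 0;0.1 0 0 0 0 0 0;0.1 0 0 0 0 0 0;0.1 0 0 0 0 0 0", "newtons": 35}}

```text
time_s: 19.02
position: [0.574, -0.1607, 0.0911]
tool_rot: [[1.0, -0.0, 0.003], [-0.0, -1.0, -0.001], [0.003, 0.001, -1.0]]
ft_force: [-0.1, 0.6, 5.4]
grip_width: 0.0248
gripper_force: 34.1
```

Emit:
{"api": "servo_tool", "payload": {"deltas": "0.1 0 0 -3 0 0 0;0.1 0 0 -12 0 0 0;0.1 0 0 -30 0 0 0;0.1 0 0 -40 0 0 0;0.1 0 0 -40 0 0 0;0.1 0 0 -40 0 0 0;0.1 0 0 -25 0 0 0;0.1 0 0 0 0 0 0"}}

```text
time_s: 19.68
position: [0.5744, -0.1609, 0.2861]
tool_rot: [[1.0, -0.0, 0.011], [0.0, -1.0, -0.005], [0.011, 0.005, -1.0]]
ft_force: [-0.0, -0.3, -0.4]
grip_width: 0.0243
gripper_force: 34.5
```

Emit:
{"api": "servo_tool", "payload": {"deltas": "0.1 2 -15 0 0 0 0;0.1 6 -35 0 0 0 0;0.1 6 -38 0 0 0 0;0.1 6 -38 0 0 0 0;0.1 6 -38 0 0 0 0;0.1 6 -33 0 0 0 0;0.1 2 -16 0 0 0 0;0.1 0 0 0 0 0 0"}}

```text
time_s: 20.35
position: [0.6066, 0.057, 0.2776]
tool_rot: [[1.0, 0.005, -0.003], [0.005, -1.0, 0.001], [-0.003, -0.001, -1.0]]
ft_force: [1.0, -0.3, -1.5]
grip_width: 0.024
gripper_force: 34.6
```

Emit:
{"api": "servo_tool", "payload": {"deltas": "0.1 0 0 0 0 0 0;0.1 0 0 0 0 0 0"}}

```text
time_s: 20.52
position: [0.6068, 0.0522, 0.2783]
tool_rot: [[1.0, -0.0, -0.002], [-0.0, -1.0, -0.0], [-0.002, 0.0, -1.0]]
ft_force: [0.5, -0.1, -1.0]
grip_width: 0.0244
gripper_force: 34.6
```

Emit:
{"api": "servo_tool", "payload": {"deltas": "0.1 2 0 15 0 0 0;0.1 0 0 30 0 0 0;0.1 0 0 30 0 0 0;0.1 0 0 30 0 0 0;0.1 0 0 25 0 0 0;0.1 0 0 10 0 0 0;0.1 0 0 0 0 0 0;0.1 0 0 0 0 0 0"}}

```text
time_s: 21.18
position: [0.6096, 0.0518, 0.1399]
tool_rot: [[1.0, -0.001, 0.001], [-0.001, -1.0, -0.0], [0.001, 0.0, -1.0]]
ft_force: [0.1, 0.3, -0.6]
grip_width: 0.0247
gripper_force: 34.6
```

Emit:
{"api": "servo_tool", "payload": {"deltas": "0.1 0 0 2 0 0 0;0.1 0 0 2 0 0 0;0.1 0 0 2 0 0 0;0.1 0 0 2 0 0 0;0.1 0 0 2 0 0 0;0.1 0 0 0 0 0 0;0.1 0 0 0 0 0 0"}}

```text
time_s: 21.77
position: [0.6092, 0.0526, 0.129]
tool_rot: [[1.0, -0.0, -0.0], [-0.0, -1.0, -0.0], [-0.0, 0.0, -1.0]]
ft_force: [-0.2, -0.2, -0.6]
grip_width: 0.0244
gripper_force: 34.6
```

```bash
python3 f.py
```

```text
22.1667 [0.6092 0.0526 0.1291] F [ 0.16  0.09 -0.99] sd [0.39 0.48 0.72]
```

Free weight is about 1.0–1.3 N, foot at 0.038 m.

Emit:
{"api": "servo_tool", "payload": {"deltas": "0.1 0 0 1.5 0 0 0;0.1 0 0 1.5 0 0 0;0.1 0 0 1.5 0 0 0;0.1 0 0 1.5 0 0 0;0.1 0 0 1 0 0 0;0.1 0 0 0 0 0 0;0.1 0 0 0 0 0 0"}}

```text
time_s: 22.75
position: [0.6092, 0.0525, 0.122]
tool_rot: [[1.0, -0.0, -0.0], [-0.0, -1.0, 0.0], [-0.0, -0.0, -1.0]]
ft_force: [-0.2, -0.9, -0.9]
grip_width: 0.0245
gripper_force: 34.6
```

Emit:
{"api": "servo_tool", "payload": {"deltas": "0.1 0 0 1 0 0 0;0.1 0 0 1 0 0 0;0.1 0 0 1 0 0 0;0.1 0 0 0 0 0 0;0.1 0 0 0 0 0 0"}}

```text
time_s: 23.17
position: [0.6092, 0.0525, 0.119]
tool_rot: [[1.0, -0.0, -0.0], [-0.0, -1.0, -0.0], [-0.0, 0.0, -1.0]]
ft_force: [-0.7, -0.7, -0.8]
grip_width: 0.0247
gripper_force: 34.6
```

```bash
python3 f.py
```

```text
23.5667 [0.6092 0.0525 0.1191] F [-0.01  0.04 -1.14] sd [0.51 0.56 0.47]
```

Emit:
{"api": "servo_tool", "payload": {"deltas": "0.1 0 0 1 0 0 0;0.1 0 0 1 0 0 0;0.1 0 0 0.5 0 0 0;0.1 0 0 0 0 0 0;0.1 0 0 0 0 0 0"}}

```text
time_s: 23.98
position: [0.6092, 0.0525, 0.1164]
tool_rot: [[1.0, -0.0, -0.0], [-0.0, -1.0, 0.0], [-0.0, -0.0, -1.0]]
ft_force: [0.2, -0.6, -1.2]
grip_width: 0.0243
gripper_force: 34.6
```

```bash
python3 f.py
```

```text
24.3833 [0.6092 0.0525 0.1166] F [ 0.07  0.06 -1.09] sd [0.35 0.49 0.51]
```

Emit:
{"api": "servo_tool", "payload": {"deltas": "0.1 0 0 1 0 0 0;0.1 0 0 1 0 0 0;0.1 0 0 0 0 0 0;0.1 0 0 0 0 0 0"}}

```text
time_s: 24.72
position: [0.6092, 0.0525, 0.1144]
tool_rot: [[1.0, -0.0, -0.0], [-0.0, -1.0, 0.0], [-0.0, -0.0, -1.0]]
ft_force: [-0.3, -1.1, -1.3]
grip_width: 0.0244
gripper_force: 34.6
```

```bash
python3 f.py
```

```text
25.1167 [0.6092 0.0525 0.1146] F [-0.21 -0.16 -1.11] sd [0.48 0.45 0.64]
```

Emit:
{"api": "servo_tool", "payload": {"deltas": "0.1 0 0 1 0 0 0;0.1 0 0 0 0 0 0;0.1 0 0 0 0 0 0"}}

```text
time_s: 25.37
position: [0.6092, 0.0526, 0.1135]
tool_rot: [[1.0, -0.0, -0.0], [-0.0, -1.0, 0.0], [-0.0, -0.0, -1.0]]
ft_force: [0.3, -0.3, -0.8]
grip_width: 0.0244
gripper_force: 34.6
```

```bash
python3 f.py
```

```text
25.7667 [0.6092 0.0525 0.1135] F [-0.21 -0.44 -0.83] sd [0.29 0.53 0.61]
```

Emit:
{"api": "servo_tool", "payload": {"deltas": "0.1 0 0 1 0 0 0;0.1 0 0 0 0 0 0;0.1 0 0 0 0 0 0"}}

```text
time_s: 26.02
position: [0.6092, 0.0525, 0.1124]
tool_rot: [[1.0, -0.0, -0.0], [-0.0, -1.0, 0.0], [-0.0, -0.0, -1.0]]
ft_force: [0.3, 0.0, -1.1]
grip_width: 0.0251
gripper_force: 34.6
```

```bash
python3 f.py
```

```text
26.4167 [0.6092 0.0525 0.1125] F [ 0.39  0.11 -1.05] sd [0.56 0.37 0.36]
```

Emit:
{"api": "servo_tool", "payload": {"deltas": "0.1 0 0 0.7 0 0 0;0.1 0 0 0 0 0 0;0.1 0 0 0 0 0 0"}}

```text
time_s: 26.67
position: [0.6092, 0.0525, 0.1118]
tool_rot: [[1.0, -0.0, -0.0], [-0.0, -1.0, 0.0], [-0.0, -0.0, -1.0]]
ft_force: [-0.4, 0.3, -0.1]
grip_width: 0.025
gripper_force: 34.6
```

```bash
python3 f.py
```

```text
27.0667 [0.6092 0.0526 0.1118] F [ 0.08  0.16 -0.8 ] sd [0.71 0.45 0.29]
```

Emit:
{"api": "servo_tool", "payload": {"deltas": "0.1 0 0 0.7 0 0 0;0.1 0 0 0 0 0 0;0.1 0 0 0 0 0 0"}}

```text
time_s: 27.32
position: [0.6092, 0.0525, 0.1111]
tool_rot: [[1.0, -0.0, -0.0], [-0.0, -1.0, 0.0], [-0.0, -0.0, -1.0]]
ft_force: [0.2, 0.4, -0.9]
grip_width: 0.0244
gripper_force: 34.6
```

```bash
python3 f.py
```

```text
27.7167 [0.6092 0.0526 0.1111] F [-0.02  0.09 -0.96] sd [0.48 0.34 0.5 ]
```

Emit:
{"api": "servo_tool", "payload": {"deltas": "0.1 0 0 0.7 0 0 0;0.1 0 0 0 0 0 0;0.1 0 0 0 0 0 0"}}

```text
time_s: 27.97
position: [0.6093, 0.0525, 0.1106]
tool_rot: [[1.0, -0.0, 0.0], [-0.0, -1.0, -0.0], [0.0, 0.0, -1.0]]
ft_force: [-0.1, -0.2, 0.5]
grip_width: 0.0243
gripper_force: 34.6
```

```bash
python3 f.py
```

```text
28.3667 [0.6092 0.0525 0.1105] F [-0.02  0.01  0.35] sd [0.43 0.39 0.54]
```

Contact, with the pad carrying about the finial's weight. Releasing.

Emit:
{"api": "servo_tool", "payload": {"deltas": "0.3 0 0 0 0 0 0;0.32 0 0 0 0 0 0;0.34 0 0 0 0 0 0;0.37 0 0 0 0 0 0;0.4 0 0 0 0 0 0;0.45 0 0 0 0 0 0;0.5 0 0 0 0 0 0;0.5 0 0 0 0 0 0", "newtons": 20}}

```text
time_s: 29.03
position: [0.6092, 0.0526, 0.1104]
tool_rot: [[1.0, -0.0, -0.0], [-0.0, -1.0, 0.0], [-0.0, -0.0, -1.0]]
ft_force: [-0.1, -0.0, 0.5]
grip_width: 0.043
gripper_force: 0.0
```

Emit:
{"api": "servo_tool", "payload": {"deltas": "0.5 0 0 -5 0 0 0;0.5 0 0 -15 0 0 0;0.5 0 0 -30 0 0 0;0.5 0 0 -35 0 0 0;0.5 0 0 -35 0 0 0;0.5 0 0 -35 0 0 0;0.5 0 0 -16 0 0 0;0.5 0 0 0 0 0 0"}}

```text
time_s: 29.7
position: [0.6102, 0.0525, 0.2865]
tool_rot: [[1.0, -0.0, 0.009], [-0.0, -1.0, -0.001], [0.009, 0.001, -1.0]]
ft_force: [0.0, -0.2, 0.5]
grip_width: 0.0426
gripper_force: 0.0
```

Emit:
{"api": "servo_tool", "payload": {"deltas": "0.5 0 20 0 0 0 0;0.5 -10 35 0 0 0 0;0.5 -10 38 0 0 0 0;0.5 -10 38 0 0 0 0;0.5 -10 38 0 0 0 0;0.5 0 20 0 0 0 0;0.5 0 0 0 0 0 0;0.5 0 0 0 0 0 0"}}

```text
time_s: 30.37
position: [0.5688, -0.1371, 0.2805]
tool_rot: [[1.0, -0.002, -0.001], [-0.002, -1.0, 0.001], [-0.001, -0.001, -1.0]]
ft_force: [0.1, 0.2, 0.5]
grip_width: 0.0426
gripper_force: 0.0
```

```bash
python3 - <<'E'
from h import *
p=env.get_image("top");save(p,"t6.png");P,u,v=cloud(p)
for n,xy in(("ball",(.578,.288)),("slim",(.609,.0525))):
    Q=P[(np.hypot(*(P[:,:2]-xy).T)<.035)&(P[:,2]>.135)&(P[:,2]<.16)]
    if len(Q)>3:print(n,len(Q),[np.round(a,1) for a in cv2.minAreaRect(Q[:,:2].astype(np.float32)*1000)],np.median(Q[:,2]))
E
```

```text
ball 123 [array([576.1, 288.3]), array([25. , 25.4]), np.float64(22.8)] 0.14582312962149963
slim 113 [array([607.5,  53.6]), array([24.7, 24. ]), np.float64(44.0)] 0.14539039120880665
```

View pics/t6.png

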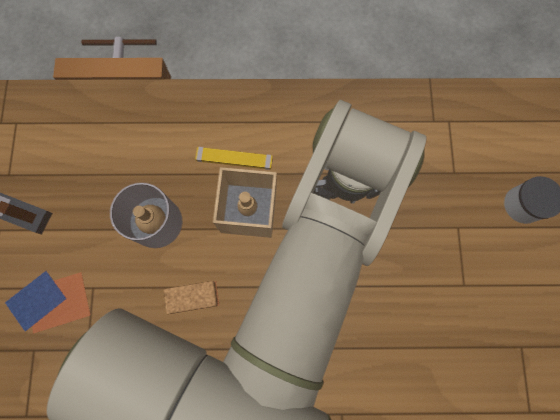

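The ball finial stands in the tub at (147,215) and the slim one in the box at (246,203), both upright with their tops at 0.146 and 0.145 m. The rule and block haven't moved, and the arm is clear.

```bash
python3 -c "
from rig import env
print(env.close_job())"
```

```text
the job is handed in; nothing more can be done
None
```

Job handed in at about 30 s: the ball finial stands upright in the tub and the slim one in the box, each let down by feel onto its pad and released; the rule and block are unmoved, and the bottle was hidden by the arm in the last picture.

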